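# Lift the vial basket out of the ultrasonic bath and hold it level over the tank

## Robot

A 6-joint arm with a two-finger parallel gripper is mounted at the origin on the work surface. World frame = base frame: x ahead of the robot, y to its left, z up, the work surface at z = 0. Lengths are in m, angles in rad, forces in N, time in s.
With the tool pointing down it reaches from about 0.3 to 0.85 m from the base axis. Payload 5.4 kg.
Tool frame: the origin (TCP) lies between the finger pads; the fingertips stand 8 mm ahead of it and the grasp point (between the pads) lies 11 mm behind it; z points along the fingers, y is the line along which they close (so a half turn about z gives the same grasp; the last joint's range is limited). The gripper opens to 85 mm and grips with 20 to 120 N. Pads are 22 mm wide; open, the fingers measure 114 mm over their backs; the gripper's body (76 mm by 85 mm) begins 54 mm behind the grasp point. The pads swing forward as they close: fully open they stand 13 mm farther back than shut.
Start: joints at [-1.548, 0.158, 1.597, -0, 1.386, -0.21], TCP at [0.133, -0.559, 0.239] pointing down, gripper open.
Joint ranges: [-2.91, 2.91], [-0.94, 2.29], [0.18, 2.7], [-1.29, 4.43], [0.17, 2.64], [-3, 3]. Speed limits (rad/s): [2.57, 2.57, 3.14, 3.14, 3.14, 3.14].

## Interface

Orientations are given as a unit quaternion [x, y, z, w].
In Python, from bench import state, cams, arm gives the robot as it stands.
- The arm moves only by the tool step_arm, never from a script. Its arguments are lists of equal length, an entry for each row: "travel": the shift along the tool's x, y, z in mm, a list of three; "dr": the turn, a rotation vector about the tool's x, y, z in degrees, a list of three; "fingers": the opening, from -1 (shut) to 1 (fully open). In form: {"travel": [[dx, dy, dz], ...], "dr": [[ax, ay, az], ...], "fingers": [fingers, ...]}. A call has 1 to 8 rows; each row is the pose to reach, as a shift and turn from the pose commanded when the call began, along the tool's axes at that moment; what a row does not reach only later rows make up. A row lasts 1/12 s, in which the tool goes at most 41.7 mm and 7.16 degrees, less where a joint would pass 70% of its speed; a pose out of reach is approached as far as the arm can. A call with a gripper value outside its range is refused whole. The fingers move at their own pace and stop on an object; "force" is the grip in N (left out, the last holds). Time passes only in rows, so rows that repeat a pose let the fingers close. It gives the time, the measured TCP pose, the force, the opening and the grip force at its end, in the units of the state.
- state(): the state, without advancing time (a new reading comes with each control period).
- cams.grab_frame(name): name is "side" or "top"; returns a dict with "pixels" (420x560x3 uint8, red, green, blue), "fx", "fy", "cx", "cy" (pixels), "dist_coeffs" ([k1, k2, p1, p2, k3] as OpenCV has them; the pictures are not rectified), "xyz" and "rotation" of the camera in the world. Camera axes: x right, y down, z forward; pixel columns grow to the right and rows downward; lengths in m; the calibration is good to about 2 mm. A picture is of the moment at which its call begins. There is no depth.
- arm.close_job(): hands the job in; it is judged then, once.
The state is a dict: "time_s": time; "qpos": joint angles; "dq": joint speeds; "joint_efforts": joint torques, N m; "eef_pos": TCP position; "ee_rot": TCP orientation; "ft_force": force on the tool from outside, world axes, zero at the start; "torque": the same for the moment, N m; "width": opening from 0.0 (shut) to 1.0 (fully open); "grip_force": force on a finger pad.
Only numpy, scipy, OpenCV 4.12 (cv2) and the standard library are available. Lean on these libraries where they do the work, as an engineer would, in place of code of your own. Each camera call takes 0.05 s, during which the arm holds its last target. There are 200 camera calls.

## Task

The cleaning run is over: take the lid off the ultrasonic bath and set it down gently, handle up, on the middle of the blue mat, and let go of it. Then lift the basket of vials straight up by its red grip until it is about 6 cm clear of the bath's rim, and keep it there over the tank, level and still, for three seconds, all vials standing in it. Finish while still holding the basket up; keep it from tipping on the way and leave everything else on the bench where it is.

Things in the scene. Friction and masses are not known exactly. Their poses are not given: they have to be found in the camera images.
- bath: Ultrasonic cleaning bath, fixed to the bench, emptied of water: white housing 180 mm (its x) by 244 mm (its y) by 160 mm tall, blue control panel on its -x face. Rectangular steel tank open at the top, 140 mm (x) by 200 mm (y), its floor 35 mm and its rim 160 mm above the bench. Origin: centre of the underside, on the bench; z up. It may stand left or right of the mat.
- mat: Flat blue mat fixed to the bench where the lid is to be laid, 200 mm (its x) by 260 mm (its y), 4 mm thick. Origin: centre of its underside, on the bench.
- lid: Loose aluminium lid on the bath, about 0.3 kg: plate 164 mm (its x) by 224 mm (its y), 4 mm thick, with a locating lip 6 mm deep below it (130 by 190 mm outside, 5 mm loose in the tank mouth). Black block handle on the middle of the plate, 18 mm thick (x), 80 mm long (y), 40 mm high. Origin: centre of the underside of the lip; the plate's top is 10 mm and the handle's top 50 mm above the origin (z up). Lying on the mat it rests on its lip.
- basket: Loose steel parts basket standing on the tank floor under the lid, about 0.5 kg with its vials: open tray 110 mm (its x) by 170 mm (its y), walls 45 mm high, divided into 2 by 3 pockets. Rigid upright bail over its middle, along y; in the bail's middle a red grip block 16 mm thick (x), 80 mm long (y), 18 mm high, its centre 100 mm above the origin; free space below the grip down to 55 mm above the origin. Origin: centre of the basket's underside; z up.
- vial1: Loose amber glass vial with a white cap, 28 mm across, 50 mm tall, about 40 g, standing in one of the basket's pockets. Origin: centre of its underside.
- vial2: Loose amber glass vial with a white cap, 28 mm across, 50 mm tall, about 40 g, standing in one of the basket's pockets. Origin: centre of its underside.
- vial3: Loose amber glass vial with a white cap, 28 mm across, 50 mm tall, about 40 g, standing in one of the basket's pockets. Origin: centre of its underside.
- flask: Bystander: conical flask of green glass, 76 mm across its foot, 120 mm tall, loose on the bench. Not to be disturbed. Origin: centre of its underside.
- beaker: Bystander: clear glass beaker, 68 mm across, 85 mm tall, loose on the bench. Not to be disturbed. Origin: centre of its underside.
- bottle: Bystander: white plastic reagent bottle with a blue cap, 64 mm across, 160 mm tall, loose on the bench. Not to be disturbed. Origin: centre of its underside.
- bulb: Bystander: yellow rubber pipette bulb standing nozzle up, 54 mm across, 90 mm tall, loose on the bench. Not to be disturbed. Origin: centre of its underside.
- jar: Bystander: small amber glass jar with a blue cap, 52 mm across, 80 mm tall, loose on the bench. Not to be disturbed. Origin: centre of its underside.

How it is judged:
On the way, in this order (a step that is already met when the one before it is completed fails the run):
1. the lid lies flat on the blue mat, handle up, released and at rest (height (world z) of lid below 0.012 m and angle between lid's own z axis and vertical below 0.1 rad and horizontal distance between lid and mat below 0.06 m and contact force between lid and mat above 0.5 N and contact force between lid and the fingers below 0.1 N and linear speed of lid below 0.03 m/s and angular speed of lid below 0.2 rad/s), for 0.2 s.
2. the basket is held clear of the rim over the tank, level and still, for two seconds (z of basket in the frame of bath between 0.19 and 0.26 m and horizontal distance between basket and bath below 0.05 m and angle between basket's own z axis and vertical below 0.1 rad and contact force between basket and the fingers above 2 N and contact force between basket and bath below 0.1 N and contact force between basket and lid below 0.1 N and linear speed of basket below 0.03 m/s and angular speed of basket below 0.2 rad/s), for 2 s.
At the end, for the whole second after the job is handed in: Gripper holds the basket off bath and lid: underside 30-100 mm above the rim, within 50 mm of the bath's centre, tilt < 0.1 rad, < 0.03 m/s and < 0.2 rad/s; 3 vials upright in it (tilt < 0.35 rad); lid flat, handle up, free, at rest on the mat, centres within 60 mm (all of step 1 and all of step 2 and angle between each of vial1, vial2, vial3's own z axis and vertical below 0.35 rad and z of vial1 in the frame of basket between -0.005 and 0.02 m and horizontal distance between each of vial1, vial2, vial3 and basket below 0.095 m and z of vial2 in the frame of basket between -0.005 and 0.02 m and z of vial3 in the frame of basket between -0.005 and 0.02 m); the arm keeps its last pose, push and grip.
It fails at once if the lid is dropped (falls faster than 0.5 m/s with no finger on it) or slammed (over 0.3 m/s on the mat) ((contact force between lid and the fingers below 0.1 N and linear speed of lid above 0.5 m/s) or (contact force between lid and mat above 1 N and linear speed of lid above 0.3 m/s)).
It fails at once if the basket is tipped by more than 0.3 rad (angle between basket's own z axis and vertical above 0.3 rad).
It fails at once if a bystander is moved by more than 25 mm (distance of any of flask, beaker, bottle, bulb, jar from where it was at the start of the episode above 0.025 m).
It also fails if it takes over 64 s, if anything falls off the work surface, if the arm or the gripper's body presses on something with over 40 N, if the wrist force passes 120 N, or if a joint passes its speed limit or range.

## Working session

There is one attempt and no reset: what is moved stays moved. The work goes in short steps, Python scripts to look and compute and a tool call to move; the robot and the scene stay as the last step left them, time stands still between calls to the robot, and variables do not carry over. Pictures are saved under pics/ and viewed, at most 10 in all, crops included, and the job is handed in when it is done.

Besides the shell and the picture viewer there is one more tool, called after ">>>" by a JSON object that holds its "api" and its "payload", one argument or row to a line. step_arm: Moves the arm, as the interface text tells. Its arguments: {"type":"object","properties":{"travel":{"type":"array"},"dr":{"type":"array"},"fingers":{"type":"array"},"force":{"type":"number"}},"required":["travel","dr","fingers"]}

```bash
mkdir -p pics
python3 - <<'E'
from bench import state,cams
import cv2,pickle
for n in("top","side"):
    f=cams.grab_frame(n); cv2.imwrite(f"pics/{n}0.png",f["pixels"][:,:,::-1]); pickle.dump(f,open(f"{n}0.pkl","wb"))
    print(n,f["fx"],f["fy"],f["cx"],f["cy"],f["dist_coeffs"],f["xyz"],f["rotation"])
print(state())
E
```

```text
top 478.8412171741354 478.8412171741354 276.1997055190079 205.41414838562477 [-0.14202551  0.          0.          0.          0.        ] [0.34152506 0.01968842 1.42277486] [-0.66003674  0.74409966 -0.07542499  0.07055683]
side 417.14881483195916 417.14881483195916 276.6713766399062 204.62496380304472 [-0.11823702  0.          0.          0.          0.        ] [1.35502029 0.51368725 1.04292774] [ 0.43242885  0.81716962 -0.33407246 -0.18339765]
{'time_s': 0.1, 'qpos': array([-1.54810656e+00,  1.59003831e-01,  1.59814415e+00, -5.98484030e-06,
        1.38620415e+00, -2.10078374e-01]), 'dq': array([-0.00112917, -0.00252781, -0.00237458,  0.00098414,  0.00115462,
       -0.00099663]), 'joint_efforts': array([-1.06279354e-04, -3.96989965e+01, -3.32337320e+01, -3.06071743e-04,
        4.18055846e-03,  7.19533489e-06]), 'eef_pos': array([ 0.13261347, -0.55893811,  0.23838639]), 'ee_rot': array([ 9.93234567e-01,  1.16122011e-01,  7.93780092e-05, -8.76157900e-04]), 'ft_force': array([0.1139294 , 0.02802005, 0.08511375]), 'torque': array([0.01330491, 0.03531212, 0.00616422]), 'grip_force': 0.0, 'width': 1.001091870372678}
```

View pics/top0.png

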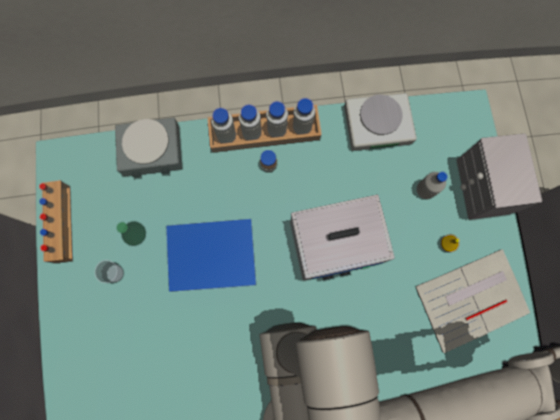

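View pics/side0.png

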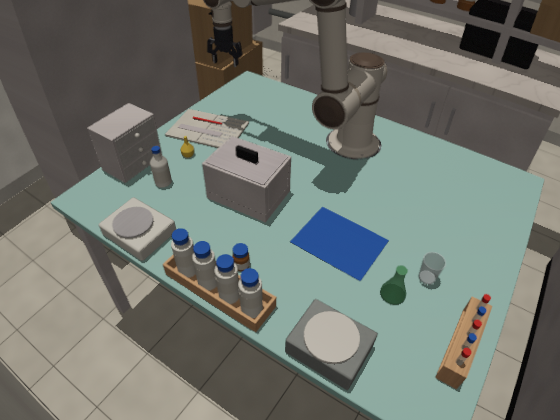

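```bash
cat > h.py <<'E'
import numpy as np,cv2
from scipy.spatial.transform import Rotation as R
def ray(f,uv):
    K=np.array([[f["fx"],0,f["cx"]],[0,f["fy"],f["cy"]],[0,0,1]])
    p=cv2.undistortPoints(np.array(uv,float).reshape(-1,1,2),K,np.array(f["dist_coeffs"]))[:,0]
    return R.from_quat(f["rotation"]).apply(np.c_[p,np.ones(len(p))])
def onz(f,uv,z):
    d=ray(f,uv);o=np.array(f["xyz"]);return o+d*((z-o[2])/d[:,2])[:,None]
def proj(f,P):
    K=np.array([[f["fx"],0,f["cx"]],[0,f["fy"],f["cy"]],[0,0,1]])
    Ri=R.from_quat(f["rotation"]).inv();c=Ri.apply(np.atleast_2d(P)-f["xyz"])
    return cv2.projectPoints(c,np.zeros(3),np.zeros(3),K,np.array(f["dist_coeffs"]))[0][:,0]
def blob(m,box):
    u0,v0,u1,v1=box;k=np.zeros_like(m,np.uint8);k[v0:v1,u0:u1]=m[v0:v1,u0:u1]
    n,l,s,c=cv2.connectedComponentsWithStats(k);i=1+s[1:,4].argmax()
    cs,_=cv2.findContours((l==i).astype(np.uint8),0,cv2.CHAIN_APPROX_NONE)
    return c[i],s[i,4],cs[0][:,0]
E
python3 - <<'E'
from h import *;import pickle
f=pickle.load(open("top0.pkl","rb"));p=f["pixels"].astype(int)
c,a,ct=blob((p[:,:,2]>p[:,:,0]+70)&(p[:,:,2]>p[:,:,1]+60),(150,205,270,305))
w=onz(f,ct,.004)[:,:2];print("mat",a,cv2.minAreaRect((w*1000).astype(np.float32)))
c,a,ct=blob(p.sum(2)<150,(310,215,375,255))
w=onz(f,ct,.204)[:,:2];print("handle",a,cv2.minAreaRect((w*1000).astype(np.float32)))
c,a,ct=blob((p.min(2)>115),(280,185,405,285))
w=onz(f,ct,.164)[:,:2];print("plate",a,cv2.minAreaRect((w*1000).astype(np.float32)))
s=pickle.load(open("side0.pkl","rb"));q=s["pixels"].astype(int)
c,a,ct=blob(q.sum(2)<130,(225,135,270,170))
w=onz(s,ct,.204)[:,:2];print("handle side",a,cv2.minAreaRect((w*1000).astype(np.float32)),ct.min(0),ct.max(0))
# bystander rough
for n,uv,z in [("flask",(125,229),.1),("beaker",(114,272),.08),("jar",(268,156),.08),("bottle",(440,176),.16),("bulb",(452,241),.05)]: print(n,onz(f,[uv],z)[0].round(3))
E
```

```text
mat 5452 ((513.4527587890625, 206.0484619140625), (253.34188842773438, 193.56727600097656), 87.89095306396484)
handle 70 ((502.029052734375, -166.28091430664062), (12.20798397064209, 76.19005584716797), 4.310972690582275)
plate 11123 ((506.6981201171875, -174.18060302734375), (339.3012390136719, 268.1998291015625), 83.0827865600586)
handle side 240 ((523.8572387695312, -154.24966430664062), (50.06124496459961, 98.34685516357422), 3.7381045818328857) [236 146] [257 162]
flask [0.602 0.428 0.1  ]
beaker [0.485 0.474 0.08 ]
jar [ 0.772 -0.     0.08 ]
bottle [ 0.634 -0.466  0.16 ]
bulb [ 0.46  -0.507  0.05 ]
```

```bash
cat >> h.py <<'E'
def box(c,yaw,sx,sy,z0,z1):
    r=R.from_euler('z',yaw,degrees=True)
    return [r.apply([[a*sx/2,b*sy/2,0] for a,b in((-1,-1),(1,-1),(1,1),(-1,1))])+[c[0],c[1],z] for z in(z0,z1)]
def go(s,p,yawx):
    """delta in tool frame to TCP p, pointing down, tool x at yawx deg"""
    T=R.from_quat(s["ee_rot"]);y=np.deg2rad(yawx)
    G=R.from_matrix(np.array([[np.cos(y),np.sin(y),0],[np.sin(y),-np.cos(y),0],[0,0,-1]]).T if 0 else np.column_stack([[np.cos(y),np.sin(y),0],[np.sin(y),-np.cos(y),0],[0,0,-1]]))
    print("travel",(T.inv().apply(np.array(p)-s["eef_pos"])*1000).round(1),"dr",(T.inv()*G).as_rotvec(degrees=True).round(2))
E
python3 - <<'E'
from h import *;import pickle
from bench import state
ims=[]
for n,(u,v) in(("top",(285,185)),("side",(190,130))):
    f=pickle.load(open(n+"0.pkl","rb"));k=6
    im=f["pixels"][v:v+100,u:u+115,::-1];im=cv2.resize(im,None,fx=3.4,fy=5 if 0 else 3.4,interpolation=cv2.INTER_CUBIC)
    for b,col in((box((.502,-.166),4.3,.164,.224,.160,.164),(0,0,255)),(box((.502,-.166),4.3,.018,.08,.164,.204),(0,255,0)),(box((.502,-.166),4.3,.18,.244,0,.16),(255,0,0))):
        q=proj(f,b[1]); cv2.polylines(im,[((q+.5-[u,v])*3.4).astype(int)],True,col,1)
    ims.append(im)
cv2.imwrite("pics/ov.png",np.hstack(ims))
go(state(),(.502,-.166,.30),94.3)
E
```

```text
travel [ 450.1 -297.2  -60.9] dr [-7.000e-02 -9.000e-02 -8.096e+01]
```

View pics/ov.png

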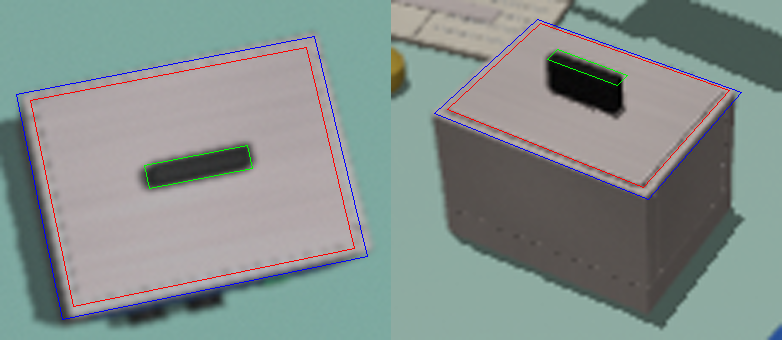

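The overlay fits in both views: lid at about (0.502, −0.166), yaw about 4.3°, handle around pixel (343,234) in the top picture.

>>> {"api": "step_arm", "payload": {
  "travel": [
    [0,0,-40],
    [40,-26,-61],
    [75,-50,-61],
    [110,-73,-61],
    [145,-96,-61],
    [180,-119,-61],
    [215,-142,-61],
    [250,-165,-61]
  ],
  "dr": [
    [0,0,-5],
    [0,0,-11],
    [0,0,-17],
    [0,0,-23],
    [0,0,-29],
    [0,0,-35],
    [0,0,-41],
    [0,0,-47]
  ],
  "fingers": [1,1,1,1,1,1,1,1]
}}

```text
time_s: 0.77
eef_pos: [0.3307, -0.3478, 0.3]
ee_rot: [0.863, 0.505, 0.0, -0.0]
ft_force: [0.9, -0.8, 0.1]
width: 0.999
grip_force: 0.0
```

```bash
python3 -c "
from h import *;from bench import state
go(state(),(.502,-.166,.30),94.3)"
```

```text
travel [242.4  60.    0. ] dr [-1.000e-02 -2.000e-02 -3.369e+01]
```

>>> {"api": "step_arm", "payload": {
  "travel": [
    [35,9,0],
    [71,18,0],
    [107,27,0],
    [143,36,0],
    [179,45,0],
    [210,53,0],
    [231,58,0],
    [231,58,0]
  ],
  "dr": [
    [0,0,-6],
    [0,0,-12],
    [0,0,-18],
    [0,0,-24],
    [0,0,-30],
    [0,0,-34],
    [0,0,-34],
    [0,0,-34]
  ],
  "fingers": [1,1,1,1,1,1,1,1]
}}

```text
time_s: 1.43
eef_pos: [0.4964, -0.1744, 0.2997]
ee_rot: [0.678, 0.735, 0.001, -0.001]
ft_force: [0.4, -0.9, 0.9]
width: 0.994
grip_force: 0.0
```

```bash
python3 -c "
from h import *;from bench import state
print(state()['eef_pos'],state()['qpos']);go(state(),(.502,-.166,.18),94.3)"
```

```text
[ 0.49635528 -0.17437991  0.29967881] [-5.68695493e-01 -4.13214931e-03  1.65023347e+00  1.58681626e-03
  1.49649493e+00 -6.49263523e-01]
travel [  7.7   6.3 119.7] dr [ 0.01 -0.11  0.31]
```

>>> {"api": "step_arm", "payload": {
  "travel": [
    [7,6,20],
    [7,6,45],
    [7,6,70],
    [7,6,90],
    [7,6,108],
    [7,6,120],
    [7,6,120],
    [7,6,120]
  ],
  "dr": [
    [0,0,0],
    [0,0,0],
    [0,0,0],
    [0,0,0],
    [0,0,0],
    [0,0,0],
    [0,0,0],
    [0,0,0]
  ],
  "fingers": [1,1,1,1,1,1,1,1],
  "force": 50
}}

```text
time_s: 2.1
eef_pos: [0.4996, -0.1704, 0.1801]
ee_rot: [0.68, 0.733, -0.0, -0.001]
ft_force: [0.0, -0.1, 0.5]
width: 0.997
grip_force: 0.0
```

>>> {"api": "step_arm", "payload": {
  "travel": [
    [0,0,0],
    [0,0,0],
    [0,0,0],
    [0,0,0],
    [0,0,0],
    [0,0,0],
    [0,0,0],
    [0,0,0]
  ],
  "dr": [
    [0,0,0],
    [0,0,0],
    [0,0,0],
    [0,0,0],
    [0,0,0],
    [0,0,0],
    [0,0,0],
    [0,0,0]
  ],
  "fingers": [-1,-1,-1,-1,-1,-1,-1,-1],
  "force": 50
}}

```text
time_s: 2.77
eef_pos: [0.5007, -0.1705, 0.1812]
ee_rot: [0.68, 0.733, 0.0, 0.001]
ft_force: [1.6, 0.4, 4.8]
width: 0.206
grip_force: 49.5
```

```bash
python3 -c "
from h import *;from bench import state
s=state();print(s);go(s,(.502,-.166,.18),94.3)"
```

```text
{'time_s': 2.7667, 'qpos': array([-5.56900646e-01,  9.01783395e-02,  1.79020909e+00,  2.49791332e-04,
        1.25928714e+00, -6.32742750e-01]), 'dq': array([-1.13279835e-05,  3.64428814e-04, -1.35188242e-03,  1.12508479e-03,
        7.59733152e-04,  7.30628669e-04]), 'joint_efforts': array([-4.10858290e-01, -3.30392289e+01, -2.90641397e+01, -2.75846031e-01,
        2.70093977e-01,  6.38188329e-03]), 'eef_pos': array([ 0.50073195, -0.17045054,  0.18115205]), 'ee_rot': array([6.79818297e-01, 7.33379949e-01, 2.98434724e-04, 9.19151685e-04]), 'ft_force': array([1.6382298 , 0.439488  , 4.77543264]), 'torque': array([ 0.0694744 , -0.18266098,  0.00884639]), 'grip_force': 49.54545557498932, 'width': 0.2063781319208085}
travel [4.3 1.6 1.2] dr [0.1  0.05 0.04]
```

>>> {"api": "step_arm", "payload": {
  "travel": [
    [0,0,-3],
    [0,0,-8],
    [0,0,-16],
    [0,0,-26],
    [0,0,-38],
    [0,0,-50],
    [0,0,-60],
    [0,0,-60]
  ],
  "dr": [
    [0,0,0],
    [0,0,0],
    [0,0,0],
    [0,0,0],
    [0,0,0],
    [0,0,0],
    [0,0,0],
    [0,0,0]
  ],
  "fingers": [-1,-1,-1,-1,-1,-1,-1,-1],
  "force": 60
}}

```text
time_s: 3.43
eef_pos: [0.5015, -0.1711, 0.2439]
ee_rot: [0.68, 0.733, 0.001, 0.003]
ft_force: [-0.3, -0.5, -1.5]
width: 0.203
grip_force: 58.8
```

Run:
```python
from h import *;from bench import state,cams
s=state();print(s["ft_force"],s["torque"],s["eef_pos"],s["width"]);go(s,(.512,.202,.24),94.3)
ims=[]
for n,(u,v) in(("side",(150,50)),("top",(250,150))):
    f=cams.grab_frame(n);ims.append(cv2.resize(f["pixels"][v:v+170,u:u+160,::-1],None,fx=2.4,fy=2.4))
cv2.imwrite("pics/lift.png",np.hstack(ims))
```

```text
[-0.34001169 -0.51816013 -1.48801112] [ 0.00930536 -0.00692454 -0.01760991] [ 0.50148126 -0.17106479  0.24389951] 0.2028398137248711
travel [371.2  38.7   2.8] dr [0.26 0.19 0.04]
```

View pics/lift.png

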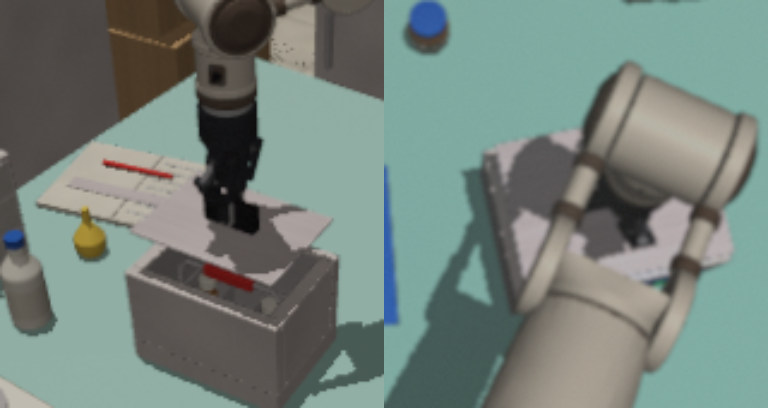

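Lid is lifted, level, in the fingers, with the red grip visible below it (side crop ~(228,277)).

>>> {"api": "step_arm", "payload": {
  "travel": [
    [12,1,0],
    [36,4,0],
    [66,7,0],
    [98,10,0],
    [130,14,0],
    [162,17,0],
    [194,20,0],
    [226,24,0]
  ],
  "dr": [
    [0,0,0],
    [0,0,0],
    [0,0,0],
    [0,0,0],
    [0,0,0],
    [0,0,0],
    [0,0,0],
    [0,0,0]
  ],
  "fingers": [-1,-1,-1,-1,-1,-1,-1,-1]
}}

```text
time_s: 4.2
eef_pos: [0.5056, 0.0594, 0.2393]
ee_rot: [0.68, 0.733, -0.0, -0.001]
ft_force: [0.8, -0.2, -2.2]
width: 0.201
grip_force: 58.7
```

>>> {"api": "step_arm", "payload": {
  "travel": [
    [32,3,0],
    [64,7,0],
    [94,10,0],
    [120,12,0],
    [138,14,0],
    [145,15,0],
    [145,15,0],
    [145,15,0]
  ],
  "dr": [
    [0,0,0],
    [0,0,0],
    [0,0,0],
    [0,0,0],
    [0,0,0],
    [0,0,0],
    [0,0,0],
    [0,0,0]
  ],
  "fingers": [-1,-1,-1,-1,-1,-1,-1,-1]
}}

```text
time_s: 4.87
eef_pos: [0.5103, 0.2025, 0.2396]
ee_rot: [0.68, 0.734, -0.001, -0.0]
ft_force: [0.1, -0.1, -2.2]
width: 0.202
grip_force: 58.7
```

Run:
```python
from h import *;from bench import state,cams
s=state();print(s["ft_force"],s["torque"],s["eef_pos"],s["width"]);go(s,(.512,.202,.0312),94.3)
```

```text
[ 0.09270708 -0.11385016 -2.1656505 ] [ 0.00243111 -0.01470535  0.02435111] [0.5103057  0.20250596 0.23962083] 0.2015020534732875
travel [ -0.5   2.  208.4] dr [-0.08  0.04  0.07]
```

Descend 195 mm, then ease on slowly.

>>> {"api": "step_arm", "payload": {
  "travel": [
    [0,1,15],
    [0,2,45],
    [0,2,78],
    [0,2,110],
    [0,2,140],
    [0,2,165],
    [0,2,182],
    [0,2,192]
  ],
  "dr": [
    [0,0,0],
    [0,0,0],
    [0,0,0],
    [0,0,0],
    [0,0,0],
    [0,0,0],
    [0,0,0],
    [0,0,0]
  ],
  "fingers": [-1,-1,-1,-1,-1,-1,-1,-1]
}}

```text
time_s: 5.53
eef_pos: [0.5111, 0.2011, 0.0455]
ee_rot: [0.681, 0.733, -0.002, -0.001]
ft_force: [-0.1, -0.4, -1.9]
width: 0.202
grip_force: 58.7
```

>>> {"api": "step_arm", "payload": {
  "travel": [
    [0,0,3],
    [0,0,6],
    [0,0,8],
    [0,0,10],
    [0,0,12],
    [0,0,13],
    [0,0,14],
    [0,0,15]
  ],
  "dr": [
    [0,0,0],
    [0,0,0],
    [0,0,0],
    [0,0,0],
    [0,0,0],
    [0,0,0],
    [0,0,0],
    [0,0,0]
  ],
  "fingers": [-1,-1,-1,-1,-1,-1,-1,-1]
}}

```text
time_s: 6.2
eef_pos: [0.5131, 0.203, 0.0335]
ee_rot: [0.68, 0.733, 0.0, 0.0]
ft_force: [-0.1, -1.0, -2.0]
width: 0.202
grip_force: 58.7
```

>>> {"api": "step_arm", "payload": {
  "travel": [
    [0,0,1],
    [0,0,1],
    [0,0,2],
    [0,0,2],
    [0,0,3],
    [0,0,3],
    [0,0,3],
    [0,0,3]
  ],
  "dr": [
    [0,0,0],
    [0,0,0],
    [0,0,0],
    [0,0,0],
    [0,0,0],
    [0,0,0],
    [0,0,0],
    [0,0,0]
  ],
  "fingers": [-1,-1,-1,-1,-1,-1,-1,-1]
}}

```text
time_s: 6.87
eef_pos: [0.513, 0.2029, 0.0312]
ee_rot: [0.68, 0.733, -0.0, 0.0]
ft_force: [-4.0, -1.1, 5.1]
width: 0.2
grip_force: 59.9
```

Touching down with ~5 N. Release.

>>> {"api": "step_arm", "payload": {
  "travel": [
    [0,0,0],
    [0,0,0],
    [0,0,0],
    [0,0,0],
    [0,0,0],
    [0,0,0],
    [0,0,0],
    [0,0,0]
  ],
  "dr": [
    [0,0,0],
    [0,0,0],
    [0,0,0],
    [0,0,0],
    [0,0,0],
    [0,0,0],
    [0,0,0],
    [0,0,0]
  ],
  "fingers": [-0.4,-0.2,0,0.3,0.6,1,1,1]
}}

```text
time_s: 7.53
eef_pos: [0.5129, 0.2029, 0.0303]
ee_rot: [0.68, 0.733, 0.0, -0.0]
ft_force: [0.7, 0.8, -0.8]
width: 1.001
grip_force: 0.0
```

>>> {"api": "step_arm", "payload": {
  "travel": [
    [0,0,-5],
    [0,0,-20],
    [0,0,-45],
    [0,0,-80],
    [0,0,-120],
    [0,0,-160],
    [0,0,-200],
    [0,0,-240]
  ],
  "dr": [
    [0,0,0],
    [0,0,0],
    [0,0,0],
    [0,0,0],
    [0,0,0],
    [0,0,0],
    [0,0,0],
    [0,0,0]
  ],
  "fingers": [1,1,1,1,1,1,1,1]
}}

```text
time_s: 8.2
eef_pos: [0.5124, 0.2028, 0.2728]
ee_rot: [0.68, 0.733, 0.0, 0.0]
ft_force: [1.2, 0.5, -0.5]
width: 0.999
grip_force: 0.0
```

Run:
```python
from h import *;from bench import state,cams
import pickle
s=state();print(s["ft_force"],s["eef_pos"],s["width"])
for n in("top","side"):
    f=cams.grab_frame(n);pickle.dump(f,open(n+"1.pkl","wb"))
    cv2.imwrite(f"pics/{n}1.png",f["pixels"][:,:,::-1]);p=f["pixels"].astype(int)
    m=(p[:,:,0]>p[:,:,1]+60)&(p[:,:,0]>p[:,:,2]+60)
    try:
        c,a,ct=blob(m,(290,190,400,285) if n=="top" else (200,130,300,200))
        w=onz(f,ct,.144)[:,:2];print(n,"grip",c,a,cv2.minAreaRect((w*1000).astype(np.float32)),ct.min(0),ct.max(0))
    except Exception as e: print(n,e)
```

```text
[ 1.2301146   0.46762814 -0.45718113] [0.51240494 0.20281701 0.27278101] 0.9989200969229134
top grip [343.40625 235.1625 ] 160 ((505.4592590332031, -176.1937255859375), (16.48002815246582, 76.64041900634766), 4.3245038986206055) [330 230] [357 240]
side grip [245.00793651 164.4047619 ] 126 ((511.6220397949219, -171.6334686279297), (28.103801727294922, 83.1959228515625), 5.781221389770508) [235 159] [255 170]
```

View pics/top1.png

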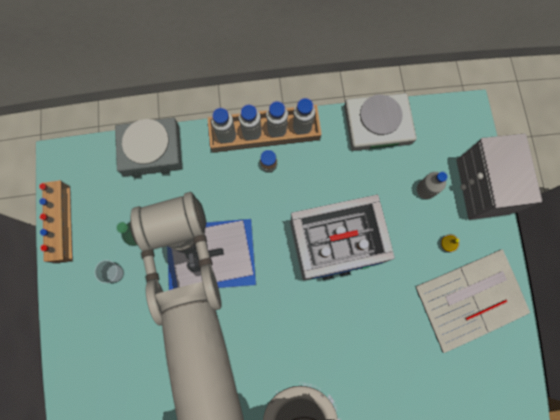

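View pics/side1.png

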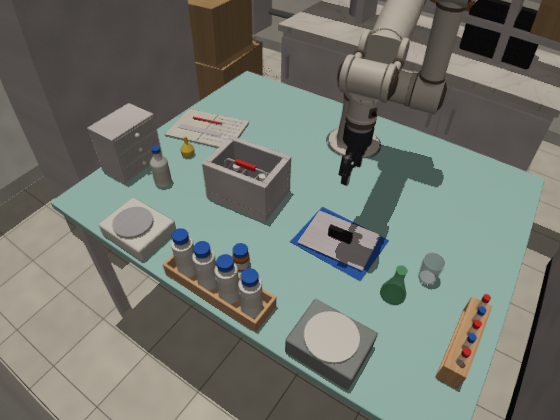

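The lid lies flat and centred on the mat (handle at about (208,253) in the top view). The basket is in the tank with three vials standing at (340,232), (325,253) and (364,244), its red grip at (343,235).

>>> {"api": "step_arm", "payload": {
  "travel": [
    [-20,0,0],
    [-58,-2,0],
    [-98,-4,0],
    [-138,-6,0],
    [-178,-8,0],
    [-218,-10,0],
    [-258,-12,0],
    [-298,-14,0]
  ],
  "dr": [
    [0,0,0],
    [0,0,0],
    [0,0,0],
    [0,0,0],
    [0,0,0],
    [0,0,0],
    [0,0,0],
    [0,0,0]
  ],
  "fingers": [0.3,0.3,0.3,0.3,0.3,0.3,0.3,0.3]
}}

```text
time_s: 8.97
eef_pos: [0.521, -0.0972, 0.2703]
ee_rot: [0.68, 0.733, 0.0, 0.0]
ft_force: [1.1, -0.3, 0.5]
width: 0.653
grip_force: 0.0
```

>>> {"api": "step_arm", "payload": {
  "travel": [
    [-35,-8,0],
    [-60,-15,0],
    [-76,-21,0],
    [-78,-21,0],
    [-78,-21,0],
    [-78,-21,0],
    [-78,-21,0]
  ],
  "dr": [
    [0,0,0],
    [0,0,0],
    [0,0,0],
    [0,0,0],
    [0,0,0],
    [0,0,0],
    [0,0,0]
  ],
  "fingers": [0.3,0.3,0.3,0.3,0.3,0.3,0.3]
}}

```text
time_s: 9.55
eef_pos: [0.5066, -0.1735, 0.2703]
ee_rot: [0.679, 0.734, 0.0, -0.0]
ft_force: [0.1, 0.3, -0.6]
width: 0.654
grip_force: 0.0
```

Run:
```python
from h import *;from bench import state
s=state();print(s["eef_pos"],s["width"],s["dq"].round(3));go(s,(.506,-.175,.124),94.3)
```

```text
[ 0.50664255 -0.1735485   0.27025825] 0.6541906598033373 [ 0.005  0.    -0.001 -0.002 -0.002 -0.002]
travel [ -1.5  -0.8 146.3] dr [ 0.   -0.02  0.12]
```

>>> {"api": "step_arm", "payload": {
  "travel": [
    [-1,-1,15],
    [-1,-1,40],
    [-1,-1,68],
    [-1,-1,95],
    [-1,-1,118],
    [-1,-1,135],
    [-1,-1,146],
    [-1,-1,146]
  ],
  "dr": [
    [0,0,0],
    [0,0,0],
    [0,0,0],
    [0,0,0],
    [0,0,0],
    [0,0,0],
    [0,0,0],
    [0,0,0]
  ],
  "fingers": [0.3,0.3,0.3,0.3,0.3,0.3,0.3,0.3]
}}

```text
time_s: 10.22
eef_pos: [0.5042, -0.1739, 0.1217]
ee_rot: [0.679, 0.734, -0.0, -0.002]
ft_force: [-0.1, 1.4, 0.9]
width: 0.648
grip_force: 0.0
```

>>> {"api": "step_arm", "payload": {
  "travel": [
    [0,0,0],
    [0,0,0],
    [0,0,0],
    [0,0,0],
    [0,0,0],
    [0,0,0],
    [0,0,0],
    [0,0,0]
  ],
  "dr": [
    [0,0,0],
    [0,0,0],
    [0,0,0],
    [0,0,0],
    [0,0,0],
    [0,0,0],
    [0,0,0],
    [0,0,0]
  ],
  "fingers": [0.1,-0.2,-0.4,-0.6,-1,-1,-1,-1],
  "force": 80
}}

```text
time_s: 10.88
eef_pos: [0.5059, -0.1763, 0.1257]
ee_rot: [0.68, 0.733, -0.0, 0.001]
ft_force: [-3.0, 1.3, 7.3]
width: 0.17
grip_force: 79.6
```

>>> {"api": "step_arm", "payload": {
  "travel": [
    [0,0,-2],
    [0,0,-5],
    [0,0,-9],
    [0,0,-14],
    [0,0,-20],
    [0,0,-27],
    [0,0,-34],
    [0,0,-40]
  ],
  "dr": [
    [0,0,0],
    [0,0,0],
    [0,0,0],
    [0,0,0],
    [0,0,0],
    [0,0,0],
    [0,0,0],
    [0,0,0]
  ],
  "fingers": [-1,-1,-1,-1,-1,-1,-1,-1]
}}

```text
time_s: 11.55
eef_pos: [0.5058, -0.176, 0.1655]
ee_rot: [0.68, 0.733, 0.0, 0.001]
ft_force: [0.5, 0.2, -5.8]
width: 0.171
grip_force: 78.0
```

>>> {"api": "step_arm", "payload": {
  "travel": [
    [0,0,-8],
    [0,0,-17],
    [0,0,-26],
    [0,0,-35],
    [0,0,-44],
    [0,0,-53],
    [0,0,-61],
    [0,0,-68]
  ],
  "dr": [
    [0,0,0],
    [0,0,0],
    [0,0,0],
    [0,0,0],
    [0,0,0],
    [0,0,0],
    [0,0,0],
    [0,0,0]
  ],
  "fingers": [-1,-1,-1,-1,-1,-1,-1,-1]
}}

```text
time_s: 12.22
eef_pos: [0.5057, -0.1759, 0.2334]
ee_rot: [0.68, 0.733, 0.0, 0.0]
ft_force: [-0.8, 0.2, -4.0]
width: 0.168
grip_force: 78.0
```

>>> {"api": "step_arm", "payload": {
  "travel": [
    [0,0,-8],
    [0,0,-18],
    [0,0,-30],
    [0,0,-42],
    [0,0,-54],
    [0,0,-64],
    [0,0,-72],
    [0,0,-77]
  ],
  "dr": [
    [0,0,0],
    [0,0,0],
    [0,0,0],
    [0,0,0],
    [0,0,0],
    [0,0,0],
    [0,0,0],
    [0,0,0]
  ],
  "fingers": [-1,-1,-1,-1,-1,-1,-1,-1]
}}

```text
time_s: 12.88
eef_pos: [0.5059, -0.176, 0.311]
ee_rot: [0.68, 0.733, 0.0, 0.001]
ft_force: [-0.0, -0.1, -4.5]
width: 0.17
grip_force: 78.0
```

>>> {"api": "step_arm", "payload": {
  "travel": [
    [0,0,0],
    [0,0,0],
    [0,0,0],
    [0,0,0],
    [0,0,0],
    [0,0,0],
    [0,0,0],
    [0,0,0]
  ],
  "dr": [
    [0,0,0],
    [0,0,0],
    [0,0,0],
    [0,0,0],
    [0,0,0],
    [0,0,0],
    [0,0,0],
    [0,0,0]
  ],
  "fingers": [-1,-1,-1,-1,-1,-1,-1,-1]
}}

```text
time_s: 13.55
eef_pos: [0.5055, -0.1758, 0.3092]
ee_rot: [0.68, 0.733, -0.0, -0.0]
ft_force: [-0.3, -0.4, -4.6]
width: 0.17
grip_force: 78.0
```

Run:
```python
from h import *;from bench import state,cams
s=state();print(s["ft_force"],s["torque"],s["eef_pos"],s["width"],s["dq"].round(4))
f=cams.grab_frame("side");cv2.imwrite("pics/held.png",cv2.resize(f["pixels"][60:260,150:400,::-1],None,fx=3,fy=3))
```

```text
[-0.25969982 -0.41534523 -4.57030845] [ 0.06491882 -0.06282532  0.01735639] [ 0.50546656 -0.17578147  0.30916754] 0.17026252621061963 [ 0.0005 -0.0028 -0.0016 -0.0011  0.0007  0.0034]
```

View pics/held.png

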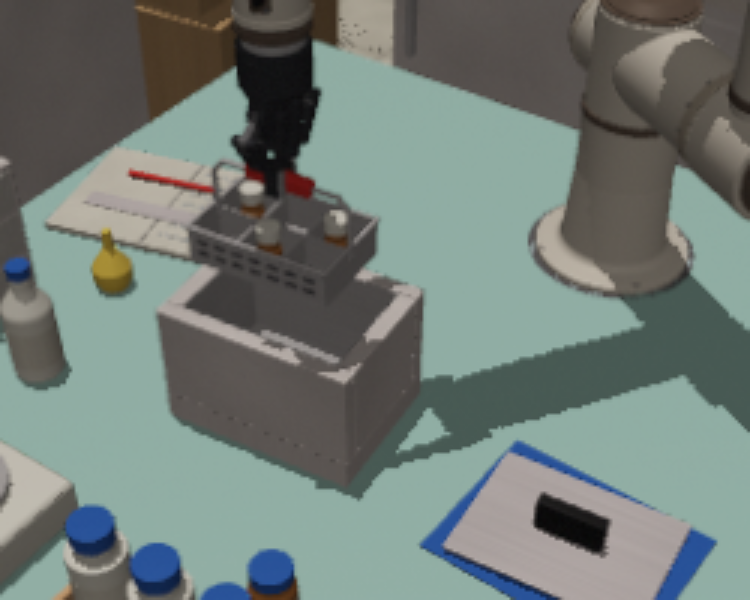

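The basket hangs level and clear of the rim with its three vials upright (crop at (252,190), (268,235), (335,225)), and the lid lies on the mat. Holding still for over three seconds.

>>> {"api": "step_arm", "payload": {
  "travel": [
    [0,0,0],
    [0,0,0],
    [0,0,0],
    [0,0,0],
    [0,0,0],
    [0,0,0],
    [0,0,0],
    [0,0,0]
  ],
  "dr": [
    [0,0,0],
    [0,0,0],
    [0,0,0],
    [0,0,0],
    [0,0,0],
    [0,0,0],
    [0,0,0],
    [0,0,0]
  ],
  "fingers": [-1,-1,-1,-1,-1,-1,-1,-1]
}}

```text
time_s: 14.27
eef_pos: [0.5055, -0.1758, 0.3093]
ee_rot: [0.68, 0.733, -0.0, 0.0]
ft_force: [0.5, 0.6, -5.0]
width: 0.173
grip_force: 78.0
```

>>> {"api": "step_arm", "payload": {
  "travel": [
    [0,0,0],
    [0,0,0],
    [0,0,0],
    [0,0,0],
    [0,0,0],
    [0,0,0],
    [0,0,0],
    [0,0,0]
  ],
  "dr": [
    [0,0,0],
    [0,0,0],
    [0,0,0],
    [0,0,0],
    [0,0,0],
    [0,0,0],
    [0,0,0],
    [0,0,0]
  ],
  "fingers": [-1,-1,-1,-1,-1,-1,-1,-1]
}}

```text
time_s: 14.93
eef_pos: [0.5055, -0.1758, 0.3093]
ee_rot: [0.68, 0.733, -0.0, -0.0]
ft_force: [-0.2, -0.3, -4.7]
width: 0.167
grip_force: 78.0
```

>>> {"api": "step_arm", "payload": {
  "travel": [
    [0,0,0],
    [0,0,0],
    [0,0,0],
    [0,0,0],
    [0,0,0],
    [0,0,0],
    [0,0,0],
    [0,0,0]
  ],
  "dr": [
    [0,0,0],
    [0,0,0],
    [0,0,0],
    [0,0,0],
    [0,0,0],
    [0,0,0],
    [0,0,0],
    [0,0,0]
  ],
  "fingers": [-1,-1,-1,-1,-1,-1,-1,-1]
}}

```text
time_s: 15.6
eef_pos: [0.5055, -0.1758, 0.3093]
ee_rot: [0.68, 0.733, -0.0, 0.0]
ft_force: [-0.4, 0.6, -6.0]
width: 0.168
grip_force: 78.0
```

>>> {"api": "step_arm", "payload": {
  "travel": [
    [0,0,0],
    [0,0,0],
    [0,0,0],
    [0,0,0],
    [0,0,0],
    [0,0,0],
    [0,0,0],
    [0,0,0]
  ],
  "dr": [
    [0,0,0],
    [0,0,0],
    [0,0,0],
    [0,0,0],
    [0,0,0],
    [0,0,0],
    [0,0,0],
    [0,0,0]
  ],
  "fingers": [-1,-1,-1,-1,-1,-1,-1,-1]
}}

```text
time_s: 16.27
eef_pos: [0.5055, -0.1758, 0.3093]
ee_rot: [0.68, 0.733, -0.0, -0.0]
ft_force: [-0.6, 0.3, -5.0]
width: 0.169
grip_force: 78.0
```

>>> {"api": "step_arm", "payload": {
  "travel": [
    [0,0,0],
    [0,0,0],
    [0,0,0],
    [0,0,0],
    [0,0,0],
    [0,0,0],
    [0,0,0],
    [0,0,0]
  ],
  "dr": [
    [0,0,0],
    [0,0,0],
    [0,0,0],
    [0,0,0],
    [0,0,0],
    [0,0,0],
    [0,0,0],
    [0,0,0]
  ],
  "fingers": [-1,-1,-1,-1,-1,-1,-1,-1]
}}

```text
time_s: 16.93
eef_pos: [0.5055, -0.1758, 0.3093]
ee_rot: [0.68, 0.733, -0.0, 0.0]
ft_force: [0.3, 0.8, -4.8]
width: 0.172
grip_force: 78.0
```

```bash
python3 -c "
from bench import state,arm
s=state();print(s['time_s'],s['eef_pos'],s['ft_force'],s['width']);print(arm.close_job())"
```

```text
16.9333 [ 0.50549273 -0.175794    0.30934297] [ 0.28479419  0.782713   -4.7774308 ] 0.17158198437971703
the job is handed in; nothing more can be done
None
```

The lid lies flat and released on the mat, and the basket was held level about 6 cm above the rim with its three vials standing for over three seconds; the job is handed in, but no verdict came back.

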